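# Find the full screw tin, box the part-used ones

### The arm

A 7-joint arm with a two-finger parallel gripper is mounted at the origin on the work surface. World frame = base frame: x ahead of the robot, y to its left, z up, the work surface at z = 0. Lengths are in m, angles in rad, forces in N, time in s.
With the tool pointing down it reaches from about 0.425 to 0.925 m from the base axis. Payload 6.8 kg.
Tool frame: the origin (TCP) lies at the very end of the fingers, on their centre line; the grasp point (between the pads) lies 19 mm behind it; z points along the fingers, y is the line along which they close (so a half turn about z gives the same grasp; the last joint's range is limited). The gripper opens to 85 mm and grips with 20 to 120 N. Pads are 22 mm wide; open, the fingers measure 114 mm over their backs; the gripper's body (76 mm by 85 mm) begins 54 mm behind the grasp point. The pads swing forward as they close: fully open they stand 13 mm farther back than shut.
Start: joints at [-0.108, 0.477, 0.022, 1.555, -0.011, 1.109, -0.083], TCP at [0.675, 0, 0.231] pointing down, gripper open.
Joint ranges: [-2.96, 2.96], [-0.34, 2.1], [-1.41, 1.46], [0.24, 2.44], [-1.37, 4.51], [0.17, 1.92], [-2.96, 2.96]. Speed limits (rad/s): [2.39, 2.39, 3.14, 3.14, 3.14, 3.14, 3.14].

### API

Orientations are given as a unit quaternion [w, x, y, z].
In Python, from station import bot gives the robot as it stands. The module is installed in compiled form; this text tells all that it offers.
- The arm moves only by the shell command python3 -m jog 'ROWS' [OPENING] [FORCE]. ROWS is JSON, a list of rows, each a list of 4 numbers: the shift along the tool's x, y, z in cm, then the turn about the tool's z in rad. In form: [[x, y, z, spin], ...]. A call has 1 to 20 rows; each row is the pose to reach, as a shift and turn from the pose commanded when the call began, along the tool's axes at that moment; what a row does not reach only later rows make up. A row lasts 1/12 s, in which the tool goes at most 41.7 mm and 7.16 degrees, less where a joint would pass 70% of its speed; a pose out of reach is approached as far as the arm can. A call with a gripper value outside its range is refused whole. OPENING is the closure, from -1 (fully open) to 1 (shut), set as the call begins (- or left out, the last holds). The fingers move at their own pace and stop on an object; FORCE is the grip in N (left out, the last holds). Time passes only in rows, so rows that repeat a pose let the fingers close. It gives the time, the measured TCP pose, the force, the opening and the grip force at its end, in the units of the state.
- bot.get_obs(): the state, without advancing time (a new reading comes with each control period).
- bot.read_camera(name): name is "scene" or "side" or "wrist"; returns a dict with "pixels" (384x512x3 uint8, red, green, blue), "depth" (384x512 float32, m along the optical axis (not along the pixel's ray), 0 where there is no reading), "fovy" (degrees; the focal length in pixels is half the picture's height over the tangent of half this angle, whatever the lens; pixels are square), "cx", "cy" (the principal point, pixels), "pose" (4x4, takes a point from camera to world coordinates). Camera axes: x right, y down, z forward; pixel columns grow to the right and rows downward; lengths in m; the calibration is good to about 2 mm. The wrist camera is an equidistant fisheye: a pixel r from the principal point sees the ray r / f radians off the axis. A picture is of the moment at which its call begins.
- bot.hand_in(): hands the job in; it is judged then, once.
The state is a dict: "t": time; "q": joint angles; "joint_vel": joint speeds; "joint_torque": joint torques, N m; "eef_pos": TCP position; "tool_rot": TCP orientation; "contact_force": force on the tool from outside, world axes, zero at the start; "torque": the same for the moment, N m; "gripper_width": opening from 0.0 (shut) to 1.0 (fully open); "grasp_force": force on a finger pad.
Only numpy, scipy, OpenCV 4.12 (cv2) and the standard library are available. Lean on these libraries where they do the work, as an engineer would, in place of code of your own. Each camera call takes 0.05 s, during which the arm holds its last target. There are 200 camera calls.

### The job

Of the three identical closed screw tins on the repair bench one is nearly full and clearly the heaviest, which can only be told by feel. Set the two lighter tins down (do not drop them) upright, side by side, in the empty bay of the black parts box, then hold the heaviest tin up, upright and still, with its underside at least 15 cm above the bench, and finish while still holding it so that the fitter can take it. Leave the fan grille, the loose roller and the steel coupling where they lie.

Things in the scene. Friction and masses are not known exactly. Their poses are not given: they have to be found in the camera images.
- tin_a: closed round screw tin, 60 mm diameter, 80 mm high, straight-sided bright metal, paper band, green lid; looks like the other two. Loose, upright. Its contents may shift 2 mm. Origin at the centre of its underside, z up its axis. Weighs 0.2 to 0.7 kg; the fullest tin is at least 0.15 kg heavier than either other. The name does not say which it is.
- tin_b: closed round screw tin, 60 mm diameter, 80 mm high, straight-sided bright metal, paper band, green lid; looks like the other two. Loose, upright. Its contents may shift 2 mm. Origin at the centre of its underside, z up its axis. Weighs 0.2 to 0.7 kg; the fullest tin is at least 0.15 kg heavier than either other. The name does not say which it is.
- tin_c: closed round screw tin, 60 mm diameter, 80 mm high, straight-sided bright metal, paper band, green lid; looks like the other two. Loose, upright. Its contents may shift 2 mm. Origin at the centre of its underside, z up its axis. Weighs 0.2 to 0.7 kg; the fullest tin is at least 0.15 kg heavier than either other. The name does not say which it is.
- parts_box: black open parts box, it does not move, 155 mm (its x) by 148 mm (its y), walls 42 mm high and 5 mm thick, with one divider across the middle (40 mm high, running along y). Origin at the centre of its underside, z up. The half on its -x side is the empty tin bay; the half on its +x side is filled with two white rollers that stay below the wall tops.
- tin_bay (a point): centre of the floor of the empty bay of the parts box, 5 mm above the bench; axes those of the box. The bay is 70 mm clear along x and 138 mm clear along y, 37 mm deep to the wall tops (35 mm on the divider's side): it takes two tins standing side by side along y.
- fan_grille: round light-blue plastic fan grille lying flat, 110 mm diameter, 7 mm high, with a small tab; loose, 40 g. Origin at the centre of its underside. Not to be moved.
- loose_roller: white plastic belt roller with a ball bearing and a hex socket, standing on end, 62 mm diameter, 42 mm high; loose, 70 g. Origin at the centre of its underside. Not to be moved.
- coupling: dark steel hex coupling lying on its side, 40 mm long (its x), 14 mm across, 12.5 mm high; loose, 40 g. Origin at the centre of its underside. Not to be moved.
Not all that is in view belongs to the job. Leave any blue look-alike of the tin_a alone.

How it is judged:
At the end, for the whole second after the job is handed in: One tin is held still by the fingers alone, underside over 13 cm up, within 0.2 rad of upright; the other two, both light (under 4.8 N on the box), stand released in the empty bay, on its floor to 6 mm, within 0.1 rad of upright; grille, roller and coupling within 20 mm of their start (((x of tin_a in the frame of tin_bay between -0.012 and 0.012 m and y of tin_a in the frame of tin_bay between -0.045 and 0.045 m and z of tin_a in the frame of tin_bay below 0.006 m and angle between tin_a's own z axis and vertical below 0.1 rad and contact force between tin_a and the fingers below 0.1 N and linear speed of tin_a below 0.03 m/s and contact force between tin_a and parts_box below 4.8 N) or (height (world z) of tin_a above 0.13 m and angle between tin_a's own z axis and vertical below 0.2 rad and linear speed of tin_a below 0.03 m/s and contact force between tin_a and the fingers above 2 N and contact force between tin_a and parts_box below 0.05 N and contact force between tin_a and tin_b below 0.05 N and contact force between tin_a and tin_c below 0.05 N)) and ((x of tin_b in the frame of tin_bay between -0.012 and 0.012 m and y of tin_b in the frame of tin_bay between -0.045 and 0.045 m and z of tin_b in the frame of tin_bay below 0.006 m and angle between tin_b's own z axis and vertical below 0.1 rad and contact force between tin_b and the fingers below 0.1 N and linear speed of tin_b below 0.03 m/s and contact force between tin_b and parts_box below 4.8 N) or (height (world z) of tin_b above 0.13 m and angle between tin_b's own z axis and vertical below 0.2 rad and linear speed of tin_b below 0.03 m/s and contact force between tin_b and the fingers above 2 N and contact force between tin_b and parts_box below 0.05 N and contact force between tin_b and tin_a below 0.05 N and contact force between tin_b and tin_c below 0.05 N)) and ((x of tin_c in the frame of tin_bay between -0.012 and 0.012 m and y of tin_c in the frame of tin_bay between -0.045 and 0.045 m and z of tin_c in the frame of tin_bay below 0.006 m and angle between tin_c's own z axis and vertical below 0.1 rad and contact force between tin_c and the fingers below 0.1 N and linear speed of tin_c below 0.03 m/s and contact force between tin_c and parts_box below 4.8 N) or (height (world z) of tin_c above 0.13 m and angle between tin_c's own z axis and vertical below 0.2 rad and linear speed of tin_c below 0.03 m/s and contact force between tin_c and the fingers above 2 N and contact force between tin_c and parts_box below 0.05 N and contact force between tin_c and tin_a below 0.05 N and contact force between tin_c and tin_b below 0.05 N)) and distance of each of fan_grille, loose_roller, coupling from where it was at the start of the episode below 0.02 m); the arm keeps its last pose, push and grip.
It fails at once if a tin is dropped: it moves faster than 0.6 m/s while not in the fingers ((linear speed of tin_a above 0.6 m/s and contact force between tin_a and the fingers below 0.05 N) or (linear speed of tin_b above 0.6 m/s and contact force between tin_b and the fingers below 0.05 N) or (linear speed of tin_c above 0.6 m/s and contact force between tin_c and the fingers below 0.05 N)).
It fails at once if the fan grille, the loose roller or the steel coupling is moved more than 20 mm (distance of any of fan_grille, loose_roller, coupling from where it was at the start of the episode above 0.02 m).
It also fails if it takes over 72 s, if anything falls off the work surface, if the arm or the gripper's body presses on something with over 40 N, if the wrist force passes 120 N, or if a joint passes its speed limit or range.

## Working session

There is one attempt and no reset: what is moved stays moved. The work goes in short steps, Python scripts to look and compute and a shell command to move; the robot and the scene stay as the last step left them, time stands still between calls to the robot, and variables do not carry over. Pictures are saved under pics/ and viewed, at most 10 in all, crops included, and the job is handed in when it is done.

```bash
mkdir -p pics; python3 - <<'E'
from station import bot
import cv2,numpy as np
o=bot.get_obs();print({k:np.round(v,3).tolist() for k,v in o.items()})
a=[]
for n in("scene","side"):
    c=bot.read_camera(n);np.savez(n+".npz",**c);print(n,c["fovy"],c["cx"],c["cy"],np.round(c["pose"],3).tolist())
    cv2.imwrite(f"pics/{n}0.png",c["pixels"][:,:,::-1])
E
```

```text
{'t': 0.0, 'q': [-0.108, 0.478, 0.022, 1.556, -0.011, 1.109, -0.083], 'joint_vel': [-0.0, -0.0, 0.001, -0.001, 0.001, -0.001, 0.001], 'joint_torque': [-0.001, -59.644, 1.608, -28.119, 0.012, 0.009, 0.0], 'eef_pos': [0.674, -0.0, 0.23], 'tool_rot': [-0.001, 0.707, 0.707, -0.001], 'contact_force': [-0.022, 0.026, 0.963], 'torque': [-0.033, -0.041, 0.01], 'grasp_force': 0.0, 'gripper_width': 1.002}
scene 55.53737849740914 256.6711162841197 191.08917342160382 [[0.231, 0.735, -0.637, 1.057], [0.973, -0.176, 0.15, -0.063], [-0.002, -0.654, -0.756, 0.611], [0.0, 0.0, 0.0, 1.0]]
side 55.27678324194039 248.81786247766695 194.9783825127288 [[-0.731, -0.33, 0.598, 0.042], [-0.683, 0.378, -0.625, 0.657], [-0.02, -0.865, -0.502, 0.486], [0.0, 0.0, 0.0, 1.0]]
```

View pics/scene0.png

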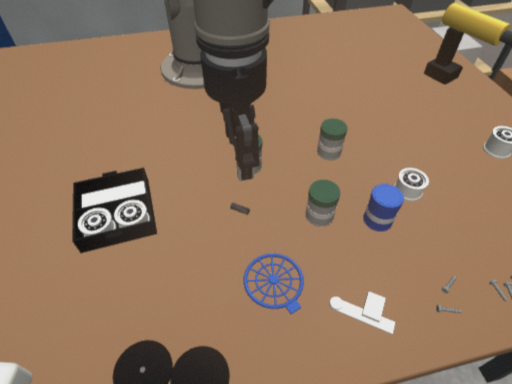

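View pics/side0.png

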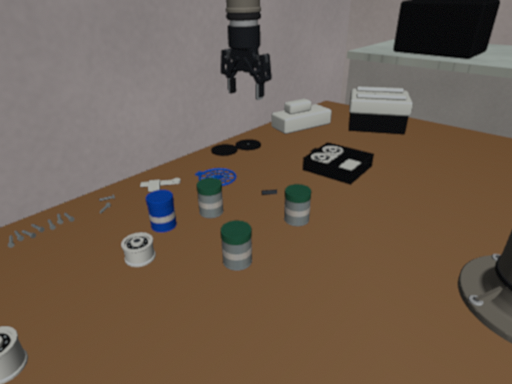

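The scene picture shows green-lidded tins at (333,140) and (322,202), with a third at about (258,150) behind the gripper. The blue look-alike is at (383,207) and the box at (113,210). The side view shows the tins at (236,245), (210,198) and (297,205), the blue one at (161,211) and the box at (338,160). The green lids match the description and the blue tin does not. Next I'll measure and enlarge the view.

```bash
cat > h.py <<'E'
import numpy as np,cv2
def cloud(c):
    d=c["depth"];h,w=d.shape;f=h/2/np.tan(np.radians(float(c["fovy"]))/2)
    v,u=np.mgrid[:h,:w]
    P=np.stack([(u-c["cx"])/f*d,(v-c["cy"])/f*d,d],-1)@c["pose"][:3,:3].T+c["pose"][:3,3]
    P[d==0]=np.nan
    return P
E
python3 - <<'E'
from h import *
for n in("scene","side"):
    c=dict(np.load(n+".npz"));P=cloud(c);p=c["pixels"].astype(int)
    r,g,b=p[...,0],p[...,1],p[...,2]
    top=(abs(P[...,2]-.08)<.006)&(g>r+8)&(g>=b)
    k,l,s,ce=cv2.connectedComponentsWithStats(top.astype(np.uint8))
    for i in range(1,k):
        if s[i,4]>40:
            q=P[l==i];(x,y),R=cv2.minEnclosingCircle(q[:,:2].astype(np.float32));print(n,"tin",s[i,4],ce[i].round(),round(x,4),round(y,4),round(R,4),np.median(q[:,2]).round(4))
    # box rim
    reg=np.zeros(top.shape,bool)
    if n=="scene":reg[160:255,65:165]=1
    else:reg[135:185,295:380]=1
    m=reg&(P[...,2]>.034)&(P[...,2]<.046)
    q=P[m][:,:2].astype(np.float32);print(n,"rim",m.sum(),cv2.minAreaRect(q),cv2.boxPoints(cv2.minAreaRect(q)).round(3).tolist())
    for nm,lo,hi in(("low",.002,.012),):
        w=reg&(P[...,2]>lo)&(P[...,2]<hi)&(p.sum(2)>400);print("white low",w.sum(),np.nanmean(P[w],0).round(3))
    w=reg&(p.sum(2)>450);print("white all mean", np.nanmean(P[w],0).round(3), np.nanpercentile(P[w][:,2],[5,50,95]).round(3))
    if n=="scene":
        cv2.imwrite("pics/c0.png",np.hstack([cv2.resize(c["pixels"][160:260,60:170,::-1],(400,400),interpolation=2),cv2.resize(c["pixels"][110:240,270:400,::-1],(400,400),interpolation=2)]))
    # obstacles
    for nm,(a,bb,cc,d) in ({"roller":(165,200,395,430),"grille":(252,312,242,305),"coupl":(202,215,228,252),"blue":(185,230,365,402)} if n=="scene" else {}).items():
        Q=P[a:bb,cc:d].reshape(-1,3);Q=Q[Q[:,2]>(.004)];print(nm,np.percentile(Q,[3,50,97],axis=0).round(3).tolist())
E
```

```text
scene tin 347 [334. 127.] 0.4592 0.2575 0.0316 0.0788
scene tin 579 [324. 192.] 0.6374 0.1697 0.0314 0.0787
scene rim 2475 ((0.5340651869773865, -0.24436268210411072), (0.1780024617910385, 0.14877422153949738), 4.196480751037598) [[0.4399999976158142, -0.1770000010728836], [0.45100000500679016, -0.32499998807907104], [0.628000020980835, -0.31200000643730164], [0.6169999837875366, -0.164000004529953]]
white low 860 [ 0.483 -0.25   0.005]
white all mean [ 0.525 -0.246  0.021] [0.003 0.01  0.04 ]
roller [[0.592, 0.301, 0.008], [0.628, 0.374, 0.037], [0.686, 0.408, 0.079]]
grille [[0.71, -0.014, 0.004], [0.766, 0.039, 0.005], [0.818, 0.086, 0.007]]
coupl [[0.575, -0.007, 0.005], [0.589, 0.009, 0.01], [0.601, 0.026, 0.013]]
blue [[0.651, 0.253, 0.009], [0.69, 0.271, 0.069], [0.706, 0.309, 0.08]]
side tin 248 [209. 184.] 0.6344 0.1729 0.029 0.0795
side tin 290 [298. 191.] 0.4587 0.0622 0.0292 0.0795
side tin 470 [236. 230.] 0.4574 0.261 0.0292 0.0796
side rim 847 ((0.534424901008606, -0.24142490327358246), (0.17795197665691376, 0.1530262678861618), 4.098947525024414) [[0.4399999976158142, -0.17100000381469727], [0.45100000500679016, -0.3240000009536743], [0.6290000081062317, -0.3109999895095825], [0.6179999709129333, -0.1589999943971634]]
white low 111 [ 0.511 -0.276  0.006]
white all mean [ 0.528 -0.262  0.015] [0.004 0.006 0.039]
```

View pics/c0.png

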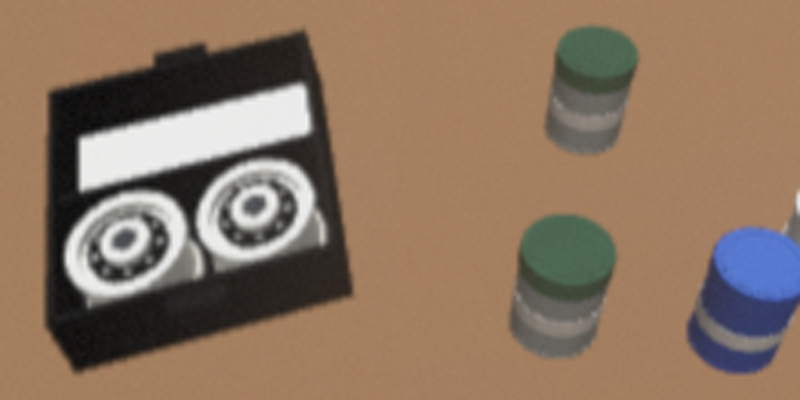

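The crop confirms two green-lidded tins, with the blue one set apart, and the empty bay (white floor) on the robot's side of the box. I'll move above the first tin (0.459, 0.061) and refine the box pose in the same step.

```bash
python3 -m jog '[[1,-3,0,0],[3,-8,1,0],[5,-13,3,0],[6,-18,5,0],[6.1,-21,7,0],[6.1,-21.5,8,0],[6.1,-21.5,8,0],[6.1,-21.5,8,0]]' -1 50
python3 - <<'E'
from h import *
for n,cen in(("scene",(.534,-.244)),("side",(.5345,-.2415))):
    c=dict(np.load(n+".npz"));P=cloud(c);a=np.radians(4.15)
    d=P[...,:2]-np.array(cen);X=d[...,0]*np.cos(a)+d[...,1]*np.sin(a);Y=-d[...,0]*np.sin(a)+d[...,1]*np.cos(a)
    m=(P[...,2]>.037)&(P[...,2]<.046)
    for nm,V,W in(("x|y off tab",X,Y),("y",Y,X)):
        k=m&(abs(W)>.03)&(abs(W)<.06)&(abs(V)<.1)&(W<0 if n=="side" and nm!="y" else W<9) 
        h,e=np.histogram(V[k],np.arange(-.1,.101,.004));print(n,nm,[(round(float(e[i]),3),int(h[i])) for i in range(len(h)) if h[i]>0])
    f=(abs(X)<.1)&(abs(Y)<.08)&(P[...,2]<.012)&(c["pixels"].astype(int).sum(2)>330)
    q=np.stack([X[f],Y[f]],1);print("floor",np.percentile(q,[2,98],axis=0).round(3).tolist())
E
```

```text
t: 0.77
eef_pos: [0.4561, 0.0607, 0.1495]
tool_rot: [-0.001, 0.707, 0.708, -0.002]
contact_force: [1.3, 0.5, 0.5]
gripper_width: 1.001
grasp_force: 0.0
scene x|y off tab [(-0.08, 10), (-0.076, 56), (-0.072, 16), (-0.004, 29), (0.0, 43), (0.004, 6), (0.008, 21), (0.012, 25), (0.016, 13), (0.02, 10), (0.024, 18), (0.028, 27), (0.032, 26), (0.036, 32), (0.04, 39), (0.044, 26), (0.048, 25), (0.052, 11), (0.056, 16), (0.06, 34), (0.064, 25), (0.068, 4), (0.072, 49), (0.076, 57)]
scene y [(-0.076, 25), (-0.072, 55), (-0.064, 18), (-0.06, 17), (-0.056, 4), (-0.052, 5), (-0.048, 11), (-0.044, 14), (-0.04, 19), (-0.036, 19), (-0.032, 18), (-0.028, 18), (-0.024, 10), (-0.02, 3), (-0.016, 8), (-0.012, 14), (-0.008, 18), (-0.004, 3), (0.0, 1), (0.004, 14), (0.008, 14), (0.012, 8), (0.016, 2), (0.02, 10), (0.024, 16), (0.028, 18), (0.032, 18), (0.036, 18), (0.04, 17), (0.044, 11), (0.048, 2), (0.052, 6), (0.056, 11), (0.06, 17), (0.064, 1), (0.068, 31), (0.072, 25)]
floor [[-0.073, -0.075], [0.099, 0.079]]
side x|y off tab [(-0.08, 7), (-0.076, 4), (-0.008, 1), (-0.004, 6), (0.0, 3), (0.004, 3), (0.008, 4), (0.012, 1), (0.016, 3), (0.02, 1), (0.024, 3), (0.028, 4), (0.032, 1), (0.036, 5), (0.04, 2), (0.044, 3), (0.048, 4), (0.052, 1), (0.056, 5), (0.06, 3), (0.064, 4), (0.068, 2), (0.072, 6), (0.076, 3)]
side y [(-0.08, 2), (-0.076, 8), (-0.072, 27), (-0.068, 2), (-0.064, 7), (-0.06, 3), (-0.056, 4), (-0.052, 1), (-0.048, 2), (-0.044, 7), (-0.04, 1), (-0.036, 3), (-0.032, 5), (-0.028, 6), (-0.024, 5), (-0.02, 1), (-0.016, 2), (-0.008, 7), (0.0, 1), (0.004, 7), (0.008, 5), (0.012, 2), (0.016, 1), (0.02, 3), (0.024, 4), (0.028, 1), (0.032, 4), (0.036, 6), (0.04, 7), (0.044, 5), (0.048, 3), (0.052, 5), (0.056, 2), (0.06, 4), (0.064, 1), (0.068, 26), (0.072, 17), (0.076, 1)]
floor [[-0.043, -0.067], [-0.005, -0.003]]
```

```bash
python3 -m jog '[[0,0,2,0],[0,0,4,0],[0,0,6,0],[0,0,8,0],[0,0,9.5,0],[0,0,10.5,0],[0,0,10.8,0],[0,0,10.8,0],[0,0,10.8,0]]'
python3 - <<'E'
from station import bot
import numpy as np,cv2
c=bot.read_camera("wrist");cv2.imwrite("pics/w1.png",c["pixels"][:,:,::-1])
E
python3 -m jog '[[0,0,0,0],[0,0,0,0],[0,0,0,0],[0,0,0,0],[0,0,0,0],[0,0,0,0],[0,0,0,0],[0,0,0,0]]' 1 50
```

```text
t: 1.52
eef_pos: [0.4611, 0.0611, 0.0439]
tool_rot: [0.0, 0.707, 0.707, 0.001]
contact_force: [-0.6, 0.5, -0.3]
gripper_width: 1.0
grasp_force: 0.0
t: 2.23
eef_pos: [0.4607, 0.0611, 0.0444]
tool_rot: [0.0, 0.707, 0.707, 0.001]
contact_force: [-1.2, -0.4, 8.7]
gripper_width: 0.693
grasp_force: 52.5
```

View pics/w1.png

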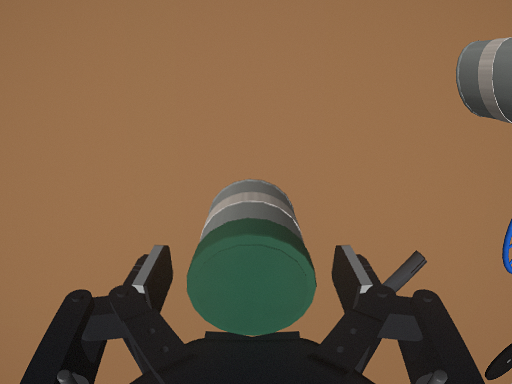

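The wrist view shows the tin centred between the pads at about (252,285), with the coupling at (405,270) clear of the fingers. The tin is gripped, so I'll lift and weigh it.

```bash
python3 -m jog '[[0,0,-0.5,0],[0,0,-1.5,0],[0,0,-3,0],[0,0,-5,0],[0,0,-6.5,0],[0,0,-7.5,0],[0,0,-8,0],[0,0,-8,0],[0,0,-8,0],[0,0,-8,0],[0,0,-8,0],[0,0,-8,0],[0,0,-8,0]]'
python3 -m jog '[[0,0,0,0],[0,0,0,0]]' |grep -E "contact|eef"; python3 -m jog '[[0,0,0,0],[0,0,0,0]]' |grep contact;python3 -m jog '[[0,0,0,0],[0,0,0,0]]' |grep contact
```

```text
t: 3.32
eef_pos: [0.4597, 0.061, 0.1228]
tool_rot: [-0.0, 0.707, 0.707, -0.0]
contact_force: [-0.2, 0.5, -2.4]
gripper_width: 0.688
grasp_force: 54.9
eef_pos: [0.46, 0.061, 0.1231]
contact_force: [-0.9, -0.3, -3.2]
contact_force: [-0.3, -0.1, -3.5]
contact_force: [0.1, -0.1, -3.2]
```

```bash
python3 -m jog '[[-0.7,0,0,0],[-2,0.2,0,-0.01],[-4,0.5,0,-0.02],[-7,0.8,0,-0.03],[-10,1.2,0,-0.04],[-13,1.5,0,-0.05],[-16,1.9,0,-0.06],[-19,2.3,0,-0.07],[-22,2.7,0,-0.073],[-25,3,0,-0.073],[-28,3.4,0,-0.073],[-30.5,3.7,0,-0.073],[-32.5,3.9,0,-0.073],[-33.5,3.95,0,-0.073],[-34,3.95,0,-0.073],[-34.1,3.95,0,-0.073],[-34.1,3.95,0,-0.073],[-34.1,3.95,0,-0.073],[-34.1,3.95,0,-0.073],[-34.1,3.95,0,-0.073]]'
python3 - <<'E'
from station import bot
import numpy as np,cv2
c=bot.read_camera("wrist");cv2.imwrite("pics/w2.png",c["pixels"][:,:,::-1])
c=bot.read_camera("scene");im=np.hstack([c["pixels"][120:270,50:200,::-1]]);s=bot.read_camera("side");
cv2.imwrite("pics/s2.png",np.hstack([cv2.resize(im,(400,400),interpolation=2),cv2.resize(s["pixels"][80:200,275:395,::-1],(400,400),interpolation=2)]))
print(np.round(bot.get_obs()["eef_pos"],4),bot.get_obs()["contact_force"])
E
```

```text
t: 5.48
eef_pos: [0.4997, -0.2787, 0.1233]
tool_rot: [-0.0, 0.68, 0.733, 0.0]
contact_force: [0.4, 0.5, -4.7]
gripper_width: 0.693
grasp_force: 54.9
[ 0.4996 -0.2795  0.1233] [-0.50285305  0.47404579 -3.30662223]
```

View pics/s2.png

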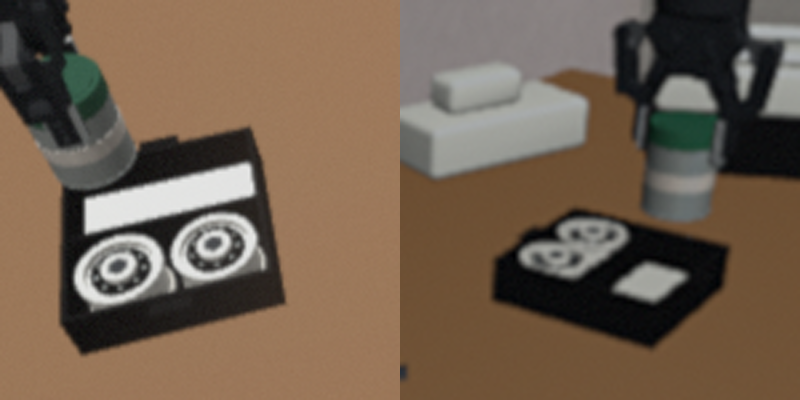

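The tin hangs upright over the far half of the bay, and both views agree. I'll lower it.

```bash
python3 -m jog '[[0,0,1,0],[0,0,2,0],[0,0,3,0],[0,0,4,0],[0,0,5,0],[0,0,5.7,0],[0,0,6.2,0],[0,0,6.2,0],[0,0,6.2,0],[0,0,6.2,0]]' | grep -E "eef|contact"
python3 -m jog '[[0,0,0.3,0],[0,0,0.6,0],[0,0,0.9,0],[0,0,1,0],[0,0,1,0],[0,0,1,0],[0,0,1,0]]'
```

```text
eef_pos: [0.4999, -0.2802, 0.0617]
contact_force: [-0.2, 0.5, -3.6]
t: 7.05
eef_pos: [0.4996, -0.28, 0.0514]
tool_rot: [0.0, 0.681, 0.732, 0.0]
contact_force: [-0.0, 0.2, -3.8]
gripper_width: 0.693
grasp_force: 54.9
```

```bash
python3 -m jog '[[0,0,0.05,0],[0,0,0.1,0],[0,0,0.15,0],[0,0,0.2,0],[0,0,0.2,0],[0,0,0.2,0]]'| grep -E "eef|contact"; python3 -m jog '[[0,0,0.03,0],[0,0,0.06,0],[0,0,0.06,0],[0,0,0.06,0]]'| grep -E "eef|contact"
```

```text
eef_pos: [0.4996, -0.28, 0.0495]
contact_force: [-1.1, 0.4, -0.2]
eef_pos: [0.4996, -0.2801, 0.0495]
contact_force: [-2.8, 1.7, 6.9]
```

Floor contact felt. I'll release, rise, and go above the tin at (0.458, 0.259).

```bash
python3 -m jog '[[0,0,0,0],[0,0,0,0],[0,0,0,0],[0,0,0,0],[0,0,0,0],[0,0,-2,0],[0,0,-4,0],[0,0,-6,0],[0,0,-8,0],[0,0,-9.5,0],[0,0,-10,0],[0,0,-10,0]]' -1
python3 - <<'E'
from station import bot
import cv2,numpy as np
from h import *
o=bot.get_obs();print(np.round(o["eef_pos"],4),np.round(o["contact_force"],2))
for n in("scene","side"):
    c=bot.read_camera(n);P=cloud(c);p=c["pixels"].astype(int);r,g,b=p[...,0],p[...,1],p[...,2]
    top=(abs(P[...,2]-.083)<.008)&(g>r+8)&(g>=b)
    k,l,s,ce=cv2.connectedComponentsWithStats(top.astype(np.uint8))
    for i in range(1,k):
        if s[i,4]>40:
            q=P[l==i];(x,y),R=cv2.minEnclosingCircle(q[:,:2].astype(np.float32));print(n,s[i,4],ce[i].round(),round(x,4),round(y,4),round(R,4),np.median(q[:,2]).round(4))
E
```

```text
t: 8.88
eef_pos: [0.5003, -0.2804, 0.1499]
tool_rot: [0.001, 0.681, 0.732, 0.001]
contact_force: [1.1, -0.6, -0.7]
gripper_width: 1.002
grasp_force: 0.0
[ 0.5003 -0.2804  0.1499] [ 1.08 -0.61 -0.74]
scene 341 [334. 127.] 0.4602 0.2578 0.0308 0.0789
scene 606 [ 85. 180.] 0.502 -0.2845 0.032 0.0837
scene 568 [324. 191.] 0.6384 0.1696 0.03 0.0788
side 161 [357. 142.] 0.4967 -0.2756 0.0289 0.0842
side 242 [208. 184.] 0.6349 0.1727 0.0291 0.0795
side 450 [236. 230.] 0.4577 0.2613 0.0291 0.0796
```

```bash
python3 -m jog '[[2,0,0,0],[5,0,0,0],[9,0,0,0],[13,0,0,0],[17,0,0,0],[21,0,0,0],[25,0,0,0],[29,0,0,0],[33,0,0,0],[37,0,0,0],[41,0,0,0],[45,0,0,0],[49,0,0,0],[52,0,0,0],[53.6,-0.1,0,0],[54.1,-0.1,0,0],[54.1,-0.1,0,0],[54.1,-0.1,0,0],[54.1,-0.1,0,0],[54.1,-0.1,0,0]]' | grep -E "eef|contact|rot"
python3 -m jog '[[0,0,2,0],[0,0,4,0],[0,0,6,0],[0,0,8,0],[0,0,9.5,0],[0,0,10.3,0],[0,0,10.6,0],[0,0,10.6,0],[0,0,10.6,0],[0,0,10.6,0]]'| grep -E "eef|contact"
```

```text
eef_pos: [0.4595, 0.2575, 0.1485]
tool_rot: [0.0, 0.682, 0.731, -0.0]
contact_force: [0.5, 0.4, 0.6]
eef_pos: [0.4598, 0.2597, 0.0437]
contact_force: [0.3, 0.1, -0.7]
```

```bash
python3 -m jog '[[0,0,0,0],[0,0,0,0],[0,0,0,0],[0,0,0,0],[0,0,0,0],[0,0,0,0],[0,0,0,0],[0,0,0,0]]' 1 50 | grep -E "grasp|width"
python3 -m jog '[[0,0,-0.5,0],[0,0,-1.5,0],[0,0,-3,0],[0,0,-5,0],[0,0,-6.5,0],[0,0,-7.5,0],[0,0,-8,0],[0,0,-8,0],[0,0,-8,0],[0,0,-8,0],[0,0,-8,0],[0,0,-8,0],[0,0,-8,0]]'
for i in 1 2 3; do python3 -m jog '[[0,0,0,0],[0,0,0,0]]' |grep -E "contact"; done
```

```text
gripper_width: 0.691
grasp_force: 53.1
t: 13.23
eef_pos: [0.4588, 0.2593, 0.1221]
tool_rot: [-0.0, 0.681, 0.732, -0.001]
contact_force: [-0.9, 0.5, -5.4]
gripper_width: 0.689
grasp_force: 55.7
contact_force: [0.6, -0.1, -6.5]
contact_force: [0.3, 0.6, -5.6]
contact_force: [-0.1, -0.5, -6.0]
```

About 0.6 kg against 0.34 kg. With a 0.7 kg maximum and a 0.15 kg gap, this tin has to be the heaviest. I'll set it back down and fetch the third at (0.636, 0.171).

```bash
python3 -m jog '[[0,0,1,0],[0,0,2.5,0],[0,0,4,0],[0,0,5.5,0],[0,0,6.8,0],[0,0,7.5,0],[0,0,7.7,0],[0,0,7.8,0],[0,0,7.9,0],[0,0,8,0],[0,0,8,0],[0,0,8,0]]' | grep -E "eef|contact"
```

```text
eef_pos: [0.4596, 0.2599, 0.0438]
contact_force: [-1.9, -1.6, 3.6]
```

```bash
python3 -m jog '[[0,0,0,0],[0,0,0,0],[0,0,0,0],[0,0,0,0],[0,0,0,0],[0,0,-2,0],[0,0,-4,0],[0,0,-6,0],[0,0,-8,0],[0,0,-9.8,0],[0,0,-10.6,0],[0,0,-10.6,0]]' -1 | grep -E "eef|contact|width"
python3 -m jog '[[-1,2,0,0],[-3,5,0,0],[-5,8,0,0],[-7,11.5,0,0],[-9,15,0,0],[-9.9,16.6,0,0],[-10.1,17,0,0],[-10.1,17,0,0],[-10.1,17,2,0],[-10.1,17,4,0],[-10.1,17,6,0],[-10.1,17,8,0],[-10.1,17,9.5,0],[-10.1,17,10.3,0],[-10.1,17,10.6,0],[-10.1,17,10.6,0],[-10.1,17,10.6,0]]'| grep -E "eef|contact"
python3 -m jog '[[0,0,0,0],[0,0,0,0],[0,0,0,0],[0,0,0,0],[0,0,0,0],[0,0,0,0],[0,0,0,0],[0,0,0,0]]' 1 50 | grep -E "eef|grasp|width"
```

```text
eef_pos: [0.4602, 0.2602, 0.1505]
contact_force: [0.0, 0.4, -0.3]
gripper_width: 1.004
eef_pos: [0.636, 0.1719, 0.0434]
contact_force: [0.7, -0.4, 0.9]
eef_pos: [0.6369, 0.1715, 0.0442]
gripper_width: 0.691
grasp_force: 53.4
```

```bash
python3 -m jog '[[0,0,-0.5,0],[0,0,-1.5,0],[0,0,-3,0],[0,0,-5,0],[0,0,-6.5,0],[0,0,-7.5,0],[0,0,-8,0],[0,0,-8,0],[0,0,-8,0],[0,0,-8,0],[0,0,-8,0],[0,0,-8,0],[0,0,-8,0]]'
for i in 1 2 3; do python3 -m jog '[[0,0,0,0],[0,0,0,0]]' |grep -E "contact|eef"; done
```

```text
t: 18.9
eef_pos: [0.6356, 0.1711, 0.122]
tool_rot: [-0.0, 0.681, 0.732, -0.0]
contact_force: [1.0, -0.4, -3.3]
gripper_width: 0.69
grasp_force: 54.3
eef_pos: [0.6359, 0.1711, 0.1225]
contact_force: [-0.1, 0.0, -2.6]
eef_pos: [0.636, 0.1712, 0.1227]
contact_force: [-0.8, -0.1, -2.5]
eef_pos: [0.636, 0.1712, 0.1228]
contact_force: [-0.3, 0.2, -2.6]
```

About 0.27 kg, so this one is light too. I'll carry it to the near half of the bay.

```bash
python3 -m jog '[[-0.7,-0.3,0,0],[-2,-0.9,0,0],[-4.5,-2,0,0],[-7.5,-3.4,0,0],[-10.5,-4.8,0,0],[-13.5,-6.1,0,0],[-16.5,-7.5,0,0],[-19.5,-8.9,0,0],[-22.5,-10.2,0,0],[-25.5,-11.6,0,0],[-28.5,-13,0,0],[-31.5,-14.3,0,0],[-34,-15.5,0,0],[-35.8,-16.3,0,0],[-36.8,-16.8,0,0],[-37.1,-16.9,0,0],[-37.1,-16.9,0,0],[-37.1,-16.9,0,0],[-37.1,-16.9,0,0],[-37.1,-16.9,0,0]]'|grep -E "eef|rot|contact"
python3 -m jog '[[0,0,0,0],[0,0,0,0]]' |grep -E "contact|eef"
```

```text
eef_pos: [0.4952, -0.2096, 0.1227]
tool_rot: [-0.0, 0.68, 0.733, 0.0]
contact_force: [0.0, -0.4, -2.3]
eef_pos: [0.4948, -0.2104, 0.1227]
contact_force: [-1.4, 0.4, -3.0]
```

```bash
python3 -m jog '[[0,0,1,0],[0,0,2,0],[0,0,3,0],[0,0,4,0],[0,0,5,0],[0,0,5.7,0],[0,0,6.2,0],[0,0,6.2,0],[0,0,6.2,0],[0,0,6.2,0]]' | grep -E "eef|contact"
python3 -m jog '[[0,0,0.3,0],[0,0,0.6,0],[0,0,0.9,0],[0,0,1.05,0],[0,0,1.1,0],[0,0,1.15,0],[0,0,1.15,0],[0,0,1.15,0],[0,0,1.15,0]]'| grep -E "eef|contact"
python3 -m jog '[[0,0,0.03,0],[0,0,0.06,0],[0,0,0.09,0],[0,0,0.09,0],[0,0,0.09,0]]'| grep -E "eef|contact"
```

```text
eef_pos: [0.4949, -0.2113, 0.061]
contact_force: [0.5, 0.0, -1.1]
eef_pos: [0.4946, -0.2112, 0.0493]
contact_force: [-0.3, -0.1, -1.7]
eef_pos: [0.4947, -0.2113, 0.0491]
contact_force: [-2.9, 0.8, 6.3]
```

```bash
python3 -m jog '[[0,0,0,0],[0,0,0,0],[0,0,0,0],[0,0,0,0],[0,0,0,0],[0,0,-2,0],[0,0,-4,0],[0,0,-6,0],[0,0,-8,0],[0,0,-9.5,0],[0,0,-10,0],[0,0,-10,0]]' -1 | grep -E "eef|contact"
python3 -m jog '[[2,0,0,0],[5,0,0,0],[9,0,0,0],[13,0,0,0],[17,0,0,0],[21,0,0,0],[25,0,0,0],[29,0,0,0],[33,0,0,0],[37,0,0,0],[41,0,0,0],[44.5,0,0,0],[46.6,-0.1,0,0],[47.2,-0.1,0,0],[47.2,-0.1,0,0],[47.2,-0.1,0,0],[47.2,-0.1,0,0],[47.2,-0.1,0,0]]' | grep -E "eef|contact"
python3 - <<'E'
from station import bot
import cv2,numpy as np
from h import *
im=[]
for n,(a,b,c0,d) in(("scene",(130,270,50,190)),("side",(100,200,290,390))):
    c=bot.read_camera(n);P=cloud(c);p=c["pixels"].astype(int);r,g,b_=p[...,0],p[...,1],p[...,2]
    im.append(cv2.resize(c["pixels"][a:b,c0:d,::-1],(400,400),interpolation=2))
    top=(abs(P[...,2]-.083)<.008)&(g>r+8)&(g>=b_)
    k,l,s,ce=cv2.connectedComponentsWithStats(top.astype(np.uint8))
    for i in range(1,k):
        if s[i,4]>40:
            q=P[l==i];(x,y),R=cv2.minEnclosingCircle(q[:,:2].astype(np.float32));print(n,s[i,4],round(x,4),round(y,4),round(R,4),np.median(q[:,2]).round(4))
cv2.imwrite("pics/s3.png",np.hstack(im))
E
```

```text
eef_pos: [0.4953, -0.2115, 0.1494]
contact_force: [-0.3, -0.5, -0.3]
eef_pos: [0.4594, 0.2574, 0.1479]
contact_force: [-0.3, -0.1, -0.7]
scene 347 0.4606 0.2591 0.0307 0.0789
scene 583 0.4956 -0.2131 0.0316 0.0836
scene 604 0.5004 -0.2832 0.0309 0.0837
side 355 0.4988 -0.2419 0.0619 0.0842
side 450 0.4576 0.262 0.0291 0.0795
```

View pics/s3.png

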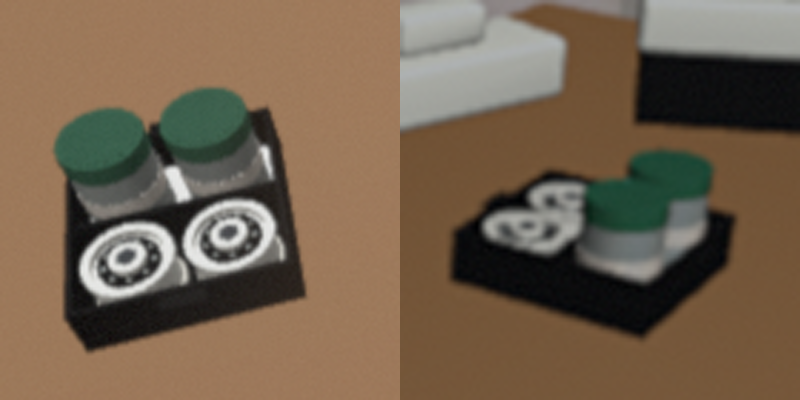

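Both light tins stand upright on the bay floor with a gap between them, and their lids are level at z≈0.084. Now I'll take the heavy tin.

```bash
python3 -m jog '[[0,0,2,0],[0,0,4,0],[0,0,6,0],[0,0,8,0],[0,0,9.5,0],[0,0,10.3,0],[0,0,10.5,0],[0,0,10.5,0],[0,0,10.5,0]]'| grep -E "eef|contact"
python3 -m jog '[[0,0,0,0],[0,0,0,0],[0,0,0,0],[0,0,0,0],[0,0,0,0],[0,0,0,0],[0,0,0,0],[0,0,0,0]]' 1 60 | grep -E "eef|grasp|width"
python3 -m jog '[[0,0,-0.5,0],[0,0,-1.5,0],[0,0,-3,0],[0,0,-5,0],[0,0,-7,0],[0,0,-9,0],[0,0,-11,0],[0,0,-13,0],[0,0,-15,0],[0,0,-17,0],[0,0,-18.3,0],[0,0,-19,0],[0,0,-19,0],[0,0,-19,0],[0,0,-19,0],[0,0,-19,0],[0,0,-19,0],[0,0,-19,0],[0,0,-19,0],[0,0,-19,0]]'
python3 -m jog '[[0,0,0,0],[0,0,0,0],[0,0,0,0],[0,0,0,0],[0,0,0,0],[0,0,0,0]]'
python3 - <<'E'
from station import bot
import cv2,numpy as np
im=[]
for n in("scene","side"):
    im.append(cv2.resize(bot.read_camera(n)["pixels"][:,:,::-1],(400,300),interpolation=3))
cv2.imwrite("pics/s4.png",np.hstack(im))
E
```

```text
eef_pos: [0.4597, 0.2597, 0.0441]
contact_force: [1.0, 0.2, 0.6]
eef_pos: [0.4599, 0.2599, 0.0446]
gripper_width: 0.684
grasp_force: 63.8
t: 28.92
eef_pos: [0.459, 0.2595, 0.2331]
tool_rot: [-0.0, 0.681, 0.732, -0.0]
contact_force: [-0.2, 0.0, -5.7]
gripper_width: 0.685
grasp_force: 66.3
t: 29.42
eef_pos: [0.4591, 0.2595, 0.2333]
tool_rot: [0.0, 0.681, 0.732, 0.0]
contact_force: [0.0, -0.3, -6.2]
gripper_width: 0.693
grasp_force: 66.3
```

View pics/s4.png

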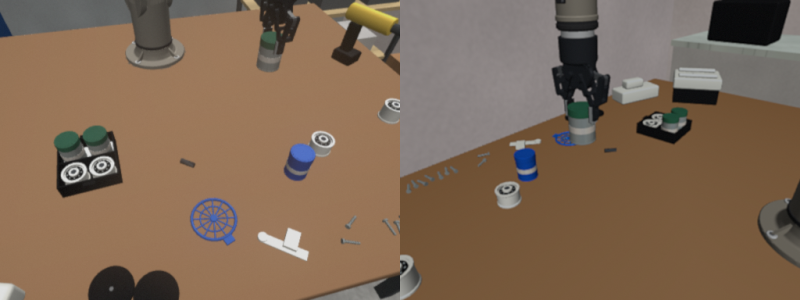

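The heavy tin is held upright, its underside about 19 cm up. The two light tins are in the bay, and the grille, roller and coupling have not moved.

```bash
python3 -c "from station import bot; print(bot.hand_in())"
```

```text
the job is handed in; nothing more can be done
None
```

The two lighter tins (about 0.34 and 0.27 kg) stand upright side by side in the bay, and the arm is holding the heaviest (about 0.6 kg) upright and still, about 19 cm above the bench; I handed the job in at about 30 s, and the hand-in gave no verdict.

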